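# Let out a roll of gaffer tape

## Task

Let the wide grey roll of gaffer tape out of its dispenser: press that dispenser's sprung push cap all the way down, keep it down until the roll has rolled into the tray at the front, then let the cap come back up. Leave the other dispenser with the narrow black tape alone and do not shift the mug or the grey card case.

Things in the scene. Friction and masses are not known exactly. Their poses are not given: they have to be found in the camera images.
- wide_unit: grey sheet-metal tape dispenser fixed to the table, 232 x 128 mm, 235 high, holding the gaffer roll; stands left or right. Origin on its underside; -x is its open front (to the robot), z up. Lane 56 mm wide at y = +30, push cap at y = -32 mm. The lane's 30 degree ramp falls to the front; a steel stop blade fixed to the plunger stands 28 mm out of it and holds the roll
- wide_unit_cap (a point): centre of the flat top of the wide unit's black push cap (36 mm across, 10 thick, on a 20 mm stem); moves with it. z axis: out of the cap along the stroke, 30 degrees off vertical, leaning to the unit's front; y axis: the unit's y. About 123 mm above the table at rest. Press along -z; fully down the cap keeps clear of its housing
- wide_unit_plunger (a joint): slide of the push plunger of the wide unit in m: 0 at rest (up), 0.030 fully pressed against its stop; sprung, about 6 N to start and 14 N at the bottom, comes up by itself
- narrow_unit: the other dispenser, same build, axes and cap, but with a 26 mm lane at y = +30 mm, holding the narrow black tape; stands in the other place; not to be operated. A black rack case 0.33 m high stands behind and between the two places, its near corner about 0.5 m ahead of the robot and a little to the right: pass in front of it or above it
- narrow_unit_plunger (a joint): slide of the push plunger of the narrow unit in m: 0 at rest (up), 0.030 fully pressed against its stop; sprung, about 6 N to start and 14 N at the bottom, comes up by itself
- gaffer_roll_mid (a point): centre of the wide grey gaffer roll, 99 mm across and 48 wide, on edge behind the stop blade of the wide unit. Held: x = +22, z = 97 mm in that unit's frame; let out: about x = -70, z = 67 mm. Rolls down in about half a second
- pvc_tape_mid (a point): centre of the narrow black tape roll, 63 mm across and 19 mm wide, held on edge in the narrow unit's lane
- work_mug: white mug, 82 mm across and 100 mm tall, loose bystander; origin under it
- card_case: grey flat plastic card case, 55 x 85 x 12 mm, lying flat, loose bystander; origin under it
- gaffer_roll: the same gaffer roll; this origin is the centre of its left side face, 24 mm from the roll's centre
- wide_unit_guard (a point): middle of the top edge of the wide unit's guard sheet (128 mm wide, 4 thick), which leans forward over cap and lane parallel to the stroke, 64 mm behind the cap's axis, and ends 93 mm past the cap's top: a vertical gripper strikes it, so keep the tool in line with the stroke
- wide_unit_tray (a point): middle of the tray at the front of the wide unit, on its floor, 18 mm above the table; the floor falls 10 degrees to a front lip 50 mm high, against which the roll comes to rest. Fully pressing the cap sinks the stop blade and the roll comes here

How it is judged:
On the way:
1. the wide unit's cap is pressed fully down (at least 27 of its 30 mm) for 0.2 s (value of joint wide_unit_plunger above 0.027 m), for 0.2 s.
At the end, for the whole second after the job is handed in: The gaffer roll rests on edge in the tray of the wide unit (its centre 50 to 100 mm in front of the unit's origin, below 80 mm, within 15 mm of the lane's middle), both caps are up to within 4 mm, and the narrow tape is still held in its lane (moved less than 15 mm) (x of gaffer_roll_mid in the frame of wide_unit between -0.1 and -0.05 m and z of gaffer_roll_mid in the frame of wide_unit below 0.08 m and y of gaffer_roll_mid in the frame of wide_unit between 0.015 and 0.045 m and linear speed of gaffer_roll below 0.03 m/s and value of joint each of wide_unit_plunger, narrow_unit_plunger below 0.004 m and distance of pvc_tape_mid from where it was at the start of the episode below 0.015 m); the robot touches nothing.
It fails at once if the narrow unit's cap is pressed by more than 8 mm (value of joint narrow_unit_plunger above 0.008 m).
It fails at once if the mug is shifted by more than 30 mm (distance of work_mug from where it was at the start of the episode above 0.03 m).
It fails at once if the card case is shifted by more than 30 mm (distance of card_case from where it was at the start of the episode above 0.03 m).
It also fails if it takes over 34 s, if anything falls off the work surface, if the arm or the gripper's body presses on something with over 40 N, if the wrist force passes 120 N, or if a joint passes its speed limit or range.

## Robot

A 6-joint arm with a two-finger parallel gripper is mounted at the origin on a cart in front of the work surface, level with it; the furniture and walls round the work are solid. World frame = base frame: x ahead of the robot, y to its left, z up, the work surface at z = 0. Lengths are in m, angles in rad, forces in N, time in s.
With the tool pointing down it reaches from about 0.3 to 0.85 m from the base axis. Payload 4.2 kg.
Tool frame: the origin (TCP) lies midway between the tips of the shut fingers; the grasp point (between the pads) lies 19 mm behind it; z points along the fingers, y is the line along which they close (so a half turn about z gives the same grasp; the last joint's range is limited). The gripper opens to 91 mm and grips with 3 to 60 N. Pads are 32 mm wide; open, the fingers measure 118 mm over their backs; the gripper's body (76 mm by 178 mm) begins 60 mm behind the grasp point.
Start: joints at [1.295, 0.32, 1.565, -0, 1.257, -0.02], TCP at [0.145, 0.556, 0.214] pointing down, gripper open.
Joint ranges: [-3.11, 3.11], [-0.84, 2.01], [0.21, 2.61], [-1.34, 4.49], [0.05, 2.63], [-2.56, 2.56]. Speed limits (rad/s): [2.57, 2.57, 3.14, 3.14, 3.14, 3.14].

## Interface

Orientations are given as a unit quaternion [w, x, y, z].
In Python, from workcell import env gives the robot as it stands.
- The arm moves only by the tool carry_out, never from a script. Its argument "rows" is a list of rows, each a list of 2 entries, a list of its own where there are three numbers: the shift along the world's x, y, z in units of 30 mm (1.0 is 30 mm), then the turn about the world's z in units of 10 degrees (1.0 is 10 degrees). A call has 1 to 20 rows; each row shifts and turns the commanded pose from where the row before left it; what a row does not reach is not made up. A row lasts 1/8 s, in which the tool goes at most 62.5 mm and 10.7 degrees, less where a joint would pass 70% of its speed; a pose out of reach is approached as far as the arm can. A call is refused whole if a number of a shift passes 1 or a number of a turn 1, either way. A call with a gripper value outside its range is refused whole. "grip" is the closure in counts, from 0 (fully open) to 255 (shut), set as the call begins (left out, the last holds). The fingers move at their own pace and stop on an object; "grip_force" is the grip in N (left out, the last holds). Time passes only in rows, so rows that do not move let the fingers close. It gives the time, the measured TCP pose, the force, the opening and the grip force at its end, in the units of the state.
- env.get_obs(): the state, without advancing time (a new reading comes with each control period).
- env.read_camera(name): name is "scene" or "side" or "wrist"; returns a dict with "frame" (400x640x3 uint8, red, green, blue), "vertical_fov" (degrees; the focal length in pixels is half the picture's height over the tangent of half this angle, whatever the lens; pixels are square), "cx", "cy" (the principal point, pixels), "cam_to_world" (4x4, takes a point from camera to world coordinates); the wrist camera has in their place "T_tool_cam" (4x4, takes a point from camera to tool coordinates, whose origin is the TCP and whose axes are the flange's). Camera axes: x right, y down, z forward; pixel columns grow to the right and rows downward; lengths in m; the calibration is good to about 2 mm. The wrist camera is an equidistant fisheye: a pixel r from the principal point sees the ray r / f radians off the axis. A picture is of the moment at which its call begins: read the wrist's pose just before it. There is no depth.
- env.job_done(): hands the job in; it is judged then, once.
Trained networks look in the newest picture that a camera, given by its name, has taken for a name from the list of things; names that differ only in an ending like _2 or _b are one class to them, and where a whole thing is asked for, a point or a joint stands for the part that bears it (a point fixed in the world has none). Each returns a list of dicts, best first, with "p" (0 to 1); they miss things now and then, are a little off and sometimes report something else, mostly with a low value. They report only what shows in the picture. A call takes as long as a camera call.
- env.spot_in(query, camera): "rect" ([left, top, width, height] in pixels, round what is visible of it).
The state is a dict: "time_s": time; "joints": joint angles; "joint_vel": joint speeds; "joint_efforts": joint torques, N m; "eef_pos": TCP position; "orientation": TCP orientation; "ft_force": force on the tool from outside, world axes, zero at the start; "torque": the same for the moment, N m; "grip_width": finger opening in m; "grasp_force": force on a finger pad.
Only numpy, scipy, OpenCV 4.12 (cv2) and the standard library are available. Lean on these libraries where they do the work, as an engineer would, in place of code of your own. Each camera call takes 0.05 s, during which the arm holds its last target. There are 200 camera calls.

## Working session

There is one attempt and no reset: what is moved stays moved. The work goes in short steps, Python scripts to look and compute and a tool call to move; the robot and the scene stay as the last step left them, time stands still between calls to the robot, and variables do not carry over. Pictures are saved under pics/ and viewed, at most 10 in all, crops included, and the job is handed in when it is done.

Besides the shell and the picture viewer there is one more tool, called after ">>>" as name(argument=value, ...), one argument or row to a line, values as JSON. carry_out: Moves the arm, as the interface text tells. Its arguments: {"type":"object","properties":{"rows":{"type":"array","items":{"type":"array"}},"grip":{"type":"number"},"grip_force":{"type":"number"}},"required":["rows"]}

```bash
ls && mkdir -p pics && cat > h.py <<'E'
import numpy as np, cv2
from workcell import env
NAMES=["wide_unit","wide_unit_cap","narrow_unit","gaffer_roll","work_mug","card_case","wide_unit_guard","wide_unit_tray"]
def f_of(c): return 200/np.tan(np.radians(c["vertical_fov"])/2)
def proj(c,P):
    T=np.linalg.inv(c["cam_to_world"]); p=T[:3,:3]@np.asarray(P,float).T+T[:3,3:4]; f=f_of(c)
    return np.stack([f*p[0]/p[2]+c["cx"], f*p[1]/p[2]+c["cy"]],1)
def ray(c,uv):
    f=f_of(c); d=np.array([(uv[0]-c["cx"])/f,(uv[1]-c["cy"])/f,1]); T=c["cam_to_world"]
    d=T[:3,:3]@d; return T[:3,3],d/np.linalg.norm(d)
def tri(rs):
    A=sum(np.eye(3)-np.outer(d,d) for o,d in rs); b=sum((np.eye(3)-np.outer(d,d))@o for o,d in rs)
    return np.linalg.solve(A,b)
E
python3 - <<'E'
from h import *
o=env.get_obs(); print({k:np.round(v,3) for k,v in o.items()})
print([n for n in dir(env) if not n.startswith('_')])
for cam in("scene","side"):
    c=env.read_camera(cam); cv2.imwrite(f"pics/{cam}0.png",c["frame"][:,:,::-1])
    print(cam,c["vertical_fov"],c["cx"],c["cy"],np.round(c["cam_to_world"],3).tolist())
    for n in NAMES:
        print(n,[(np.round(d["rect"]).tolist(),round(d["p"],2)) for d in env.spot_in(n,cam)[:3]])
E
```

```text
pics
{'time_s': np.float64(0.0), 'joints': array([ 1.295,  0.32 ,  1.566,  0.   ,  1.257, -0.02 ]), 'joint_vel': array([ 0.   , -0.001,  0.002,  0.001, -0.001, -0.001]), 'joint_efforts': array([ 2.0000e-03, -4.1248e+01, -2.3198e+01,  7.3000e-02,  4.6000e-02,
       -0.0000e+00]), 'eef_pos': array([0.145, 0.556, 0.213]), 'orientation': array([-0.   ,  0.128,  0.992, -0.001]), 'ft_force': array([0.505, 0.047, 0.291]), 'torque': array([ 0.044, -0.024, -0.012]), 'grasp_force': np.float64(0.0), 'grip_width': np.float64(0.091)}
['PlanningError', 'get_obs', 'job_done', 'read_camera', 'spot_in']
scene 52.88948070794604 312.95312199388206 202.04902041788588 [[0.666, -0.538, 0.516, -0.036], [-0.746, -0.473, 0.469, -0.542], [-0.008, -0.698, -0.717, 0.965], [0.0, 0.0, 0.0, 1.0]]
wide_unit [([219.0, 130.0, 69.0, 89.0], 0.87)]
wide_unit_cap [([256.0, 164.0, 11.0, 9.0], 0.47)]
narrow_unit [([341.0, 218.0, 86.0, 111.0], 0.68)]
gaffer_roll [([231.0, 150.0, 30.0, 31.0], 0.6)]
work_mug [([268.0, 199.0, 33.0, 42.0], 0.83)]
card_case [([264.0, 239.0, 34.0, 23.0], 0.59), ([377.0, 257.0, 30.0, 14.0], 0.53)]
wide_unit_guard [([210.0, 127.0, 79.0, 94.0], 0.79)]
wide_unit_tray [([215.0, 130.0, 72.0, 91.0], 0.75), ([271.0, 199.0, 27.0, 41.0], 0.65)]
side 55.09569783414358 319.7126863007674 200.6160890896087 [[0.801, -0.364, 0.475, 0.119], [-0.599, -0.481, 0.64, -0.573], [-0.004, -0.797, -0.603, 0.739], [0.0, 0.0, 0.0, 1.0]]
wide_unit [([225.0, 133.0, 82.0, 106.0], 0.86)]
wide_unit_cap [([260.0, 176.0, 22.0, 16.0], 0.65), ([277.0, 216.0, 33.0, 47.0], 0.5)]
narrow_unit [([336.0, 234.0, 112.0, 152.0], 0.62)]
gaffer_roll [([249.0, 159.0, 38.0, 33.0], 0.75)]
work_mug [([275.0, 214.0, 40.0, 49.0], 0.62)]
card_case [([264.0, 256.0, 39.0, 29.0], 0.85)]
wide_unit_guard [([229.0, 130.0, 81.0, 104.0], 0.59)]
wide_unit_tray [([226.0, 133.0, 81.0, 100.0], 0.76)]
```

View pics/scene0.png

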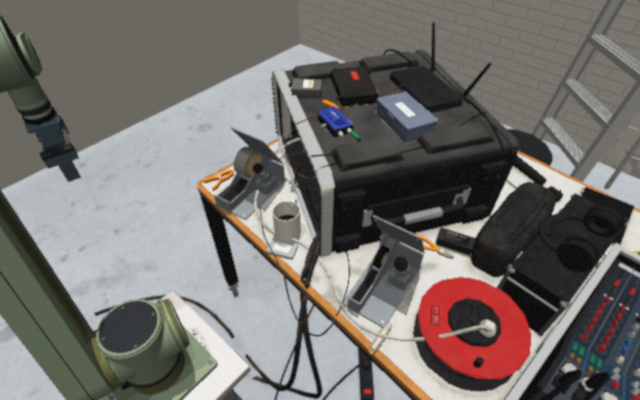

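View pics/side0.png

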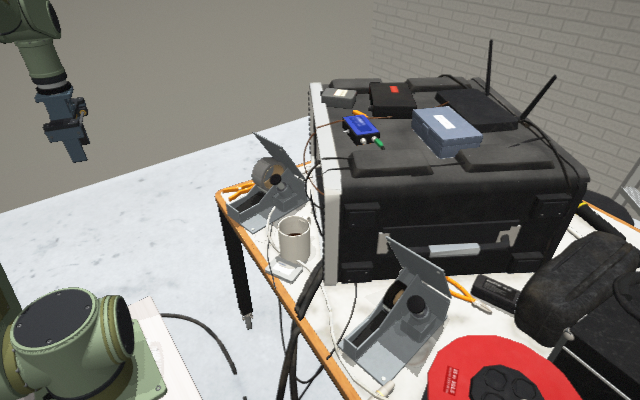

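```bash
python3 - <<'E'
from h import *
a=cv2.imread("pics/scene0.png")[120:230,208:288];b=cv2.imread("pics/side0.png")[125:235,225:305]
f=lambda x:cv2.resize(x,None,fx=5,fy=5,interpolation=cv2.INTER_CUBIC)
cv2.imwrite("pics/crop1.png",np.hstack([f(a),f(b)]))
cs,cd=env.read_camera("scene"),env.read_camera("side")
cen=lambda r:(r[0]+r[2]/2,r[1]+r[3]/2)
for n,r,s in(("cap",(256,164,11,9),(260,176,22,16)),("roll",(231,150,30,31),(249,159,38,33)),("mug",(268,199,33,42),(275,214,40,49)),("case",(264,239,34,23),(264,256,39,29))):
    print(n,tri([ray(cs,cen(r)),ray(cd,cen(s))]).round(3))
E
```

```text
cap [0.531 0.189 0.16 ]
roll [0.579 0.317 0.086]
mug [0.526 0.09  0.023]
case [ 0.446  0.028 -0.001]
```

View pics/crop1.png

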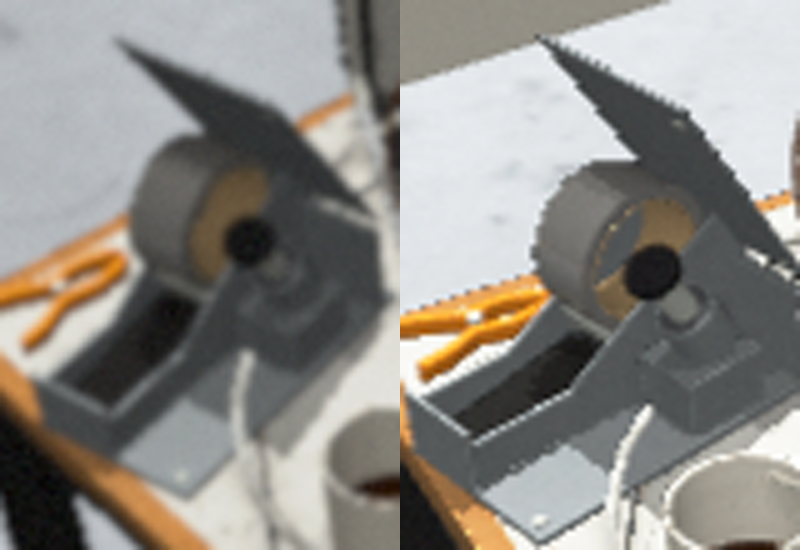

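```bash
cat >> h.py <<'E'
def U2W(p,P):
    x,y,a=p[:3]; P=np.asarray(P,float); c,s=np.cos(a),np.sin(a)
    return np.stack([x+c*P[:,0]-s*P[:,1], y+s*P[:,0]+c*P[:,1], P[:,2]],1)
E
python3 - <<'E'
from h import *
from scipy.optimize import least_squares
cs,cd=env.read_camera("scene"),env.read_camera("side")
S=np.array([(257.8,168.2),(245.8,219.4),(231.6,127.6),(262.4,140.6),(215,195.6),(229.4,202)])
D=np.array([(275.4,179.2),(254,233.4),(253,132.6),(282.6,147.4),(227.4,204.6),(239,213)])
for a,b in zip(S,D): print(tri([ray(cs,a),ray(cd,b)]).round(3))
def M(p): 
    cx=p[3]; return U2W(p,[(cx,-.032,.123),(-.116,-.064,.002),(cx+.009,.064,.235),(cx+.009,-.064,.235),(-.114,.059,.05),(-.114,.001,.05)])
res=lambda p:np.concatenate([(proj(cs,M(p))-S).ravel(),(proj(cd,M(p))-D).ravel()])
r=least_squares(res,[.55,.25,.3,0.03],loss="soft_l1",x_scale=[.1,.1,.3,.05]); p=r.x
print(p.round(4),np.degrees(p[2]),res(p).reshape(2,-1,2).round(1).tolist())
print("cap,guard",M(p)[[0,2,3]].round(4)); np.save("p.npy",p)
print("roll",U2W(p,[(.022,.03,.097)]),"tray pts",U2W(p,[(-.07,.03,.067),(-.116,-.064,0),(.116,-.064,0),(.116,.064,0)]).round(3))
E
```

```text
[0.567 0.243 0.121]
[0.457 0.199 0.001]
[0.563 0.342 0.232]
[0.593 0.236 0.219]
[0.443 0.33  0.032]
[0.449 0.264 0.041]
[0.5584 0.2737 0.156  0.0022] 8.940373502557604 [[[-0.3, -0.1], [0.6, 1.4], [-0.6, 0.6], [1.4, 1.1], [0.4, -0.3], [-0.4, 0.2]], [[-0.0, -0.7], [0.1, 1.4], [0.0, -0.9], [0.0, -0.4], [-0.2, -1.7], [-0.1, -1.5]]]
cap,guard [[0.5656 0.2425 0.123 ]
 [0.5595 0.3387 0.235 ]
 [0.5794 0.2123 0.235 ]]
roll [[0.57545185 0.30678377 0.097     ]] tray pts [[0.485 0.292 0.067]
 [0.454 0.192 0.   ]
 [0.683 0.229 0.   ]
 [0.663 0.355 0.   ]]
```

>>> carry_out(
  rows=[
    [[0.25, 0.97, 0], 0],
    [[0.25, 0.97, 0], 0],
    [[0.25, 0.97, 0], 0],
    [[0.25, 0.97, 0], 0],
    [[0.25, 0.97, 0], 0],
    [[0.25, 0.97, 0], 0],
    [[0.25, 0.97, 0], 0],
    [[0.25, 0.97, 0], 0],
    [[0.25, 0.97, 0], 0],
    [[0.25, 0.97, 0], 0],
    [[0.25, 0.97, 0], 0],
    [[0.25, 0.97, 0], 0],
    [[0.25, 0.97, 0], 0],
  ],
  grip=255,
)

```text
time_s: 2.72
eef_pos: [0.2342, 0.9006, 0.1937]
orientation: [0.002, 0.128, 0.992, 0.013]
ft_force: [0.4, -0.1, -0.5]
grip_width: 0.0002
grasp_force: 0.0
```

```bash
cat > st.py <<'E'
from h import *
from scipy.spatial.transform import Rotation as R
o=env.get_obs(); q=o["orientation"]; Rm=R.from_quat([q[1],q[2],q[3],q[0]]).as_matrix(); z=Rm[:,2]
print(o["time_s"],"j",o["joints"].round(3),"pos",o["eef_pos"].round(4),"F",o["ft_force"].round(1),"w",o["grip_width"])
print("toolz",z.round(3),"tilt",np.degrees(np.arccos(-z[2])).round(2),"az",np.degrees(np.arctan2(z[1],z[0])).round(1),"tooly",Rm[:,1].round(3))
E
python3 st.py
```

```text
2.725 j [ 1.304  1.057  0.218  0.     1.841 -0.011] pos [0.2342 0.9006 0.1937] F [ 0.4 -0.1 -0.5] w 0.0001947548037316771
toolz [ 0.007  0.026 -1.   ] tilt 1.54 az 75.5 tooly [0.253 0.967 0.027]
```

>>> carry_out(
  rows=[
    [[0.25, 0.97, 0], 0],
    [[0.25, 0.97, 0], 0],
    [[0.25, 0.97, 0], 0],
    [[0.25, 0.97, 0], 0],
  ],
)

```text
time_s: 3.22
eef_pos: [0.2439, 0.939, 0.1659]
orientation: [0.007, 0.127, 0.99, 0.054]
ft_force: [0.8, 0.2, -0.4]
grip_width: 0.0007
grasp_force: 0.0
```

```bash
python3 st.py
```

```text
3.225 j [ 1.304e+00  1.090e+00  2.150e-01  1.000e-03  1.728e+00 -1.000e-02] pos [0.2439 0.939  0.1659] F [ 0.8  0.2 -0.4] w 0.0006777647990051809
toolz [ 0.027  0.105 -0.994] tilt 6.25 az 75.4 tooly [0.252 0.962 0.109]
```

>>> carry_out(
  rows=[
    [[-0.25, -0.97, 0.3], 0],
    [[-0.25, -0.97, 0.3], 0],
    [[-0.25, -0.97, 0.3], 0],
  ],
)

```text
time_s: 3.6
eef_pos: [0.221, 0.8503, 0.1928]
orientation: [0.007, 0.127, 0.99, 0.053]
ft_force: [-0.3, 0.8, 0.7]
grip_width: 0.0004
grasp_force: 0.0
```

```bash
python3 st.py
```

```text
3.6 j [ 1.303e+00  8.020e-01  7.690e-01  1.000e-03  1.463e+00 -1.200e-02] pos [0.221  0.8503 0.1928] F [-0.3  0.8  0.7] w 0.0003617735751730638
toolz [ 0.027  0.104 -0.994] tilt 6.18 az 75.4 tooly [0.252 0.962 0.108]
```

>>> carry_out(
  rows=[
    [[0.25, 0.97, 0.3], 0],
    [[0.25, 0.97, 0.3], 0],
    [[0.25, 0.97, 0.3], 0],
    [[0.25, 0.97, 0.3], 0],
    [[0.25, 0.97, 0.3], 0],
    [[0.25, 0.97, 0.3], 0],
    [[0.25, 0.97, 0.3], 0],
    [[0.25, 0.97, 0.3], 0],
    [[0.25, 0.97, 0.3], 0],
    [[0.25, 0.97, 0.3], 0],
    [[0.25, 0.97, 0.3], 0],
    [[0.25, 0.97, 0.3], 0],
    [[0.25, 0.97, 0.3], 0],
    [[0.25, 0.97, 0.3], 0],
  ],
)

```text
time_s: 5.35
eef_pos: [0.2614, 1.0086, 0.2068]
orientation: [0.022, 0.126, 0.976, 0.176]
ft_force: [-0.8, -0.5, -0.1]
grip_width: 0.0006
grasp_force: 0.0
```

```bash
python3 st.py
```

```text
5.35 j [ 1.305  1.066  0.215  0.004  1.505 -0.01 ] pos [0.2614 1.0086 0.2068] F [-0.8 -0.5 -0.1] w 0.000626764461314469
toolz [ 0.088  0.337 -0.937] tilt 20.39 az 75.4 tooly [0.237 0.907 0.348]
```

```bash
python3 - <<'E'
from h import *
from scipy.spatial.transform import Rotation as R
from scipy.optimize import fsolve
c=env.read_camera("wrist"); print(np.round(c["T_tool_cam"],3).tolist())
o=env.get_obs(); q=o["orientation"]; Rm=R.from_quat([q[1],q[2],q[3],q[0]])
az=np.arctan2(o["eef_pos"][1],o["eef_pos"][0]); t=np.array([-np.sin(az),np.cos(az),0]); 
t=np.array([np.sin(az),-np.cos(az),0]) # rotate down->out
def f(v):
    M=(R.from_rotvec(t*v[1])*R.from_euler('z',v[0])*Rm).as_matrix(); return [M[2,1],M[2,2]+np.cos(np.radians(30))]
print(np.degrees(az))
for s in(-2.1,2.1):
    v=fsolve(f,[s,.6]); M=(R.from_rotvec(t*v[1])*R.from_euler('z',v[0])*Rm).as_matrix()
    print(np.degrees(v),f(v)); print(M.round(3), "tilt az",np.degrees(np.arctan2(M[1,2],M[0,2])))
E
```

```text
[[-0.001, -0.958, -0.288, 0.082], [1.0, -0.001, -0.0, 0.001], [0.0, -0.288, 0.958, -0.171], [0.0, 0.0, 0.0, 1.0]]
75.47120706938962
[-121.02970408   35.70713564] [np.float64(-3.9312997301976793e-13), np.float64(-1.652011860642233e-13)]
[[ 0.675  0.627  0.39 ]
 [ 0.543 -0.779  0.313]
 [ 0.5   -0.    -0.866]] tilt az 38.79577134467928
[121.21672524  35.76787533] [np.float64(-3.8269387658829146e-13), np.float64(-2.1660451210436804e-13)]
[[ 0.326 -0.927 -0.188]
 [-0.802 -0.376  0.463]
 [-0.5   -0.    -0.866]] tilt az 112.0838524989455
```

>>> carry_out(
  rows=[
    [[-0.25, -0.97, 0.2], 1],
    [[-0.25, -0.97, 0.2], 1],
    [[-0.25, -0.97, 0.2], 1],
    [[-0.25, -0.97, 0.2], 1],
    [[0, 0, 0], 1],
    [[0, 0, 0], 1],
    [[0, 0, 0], 1],
    [[0, 0, 0], 1],
    [[0, 0, 0], 1],
    [[0, 0, 0], 1],
    [[0, 0, 0], 1],
    [[0, 0, 0], 1],
    [[0, 0, 0], 0.1],
  ],
)

```text
time_s: 7.02
eef_pos: [0.2125, 0.8456, 0.2085]
orientation: [0.126, 0.786, -0.594, -0.119]
ft_force: [-0.3, -0.2, -0.3]
grip_width: 0.0007
grasp_force: 0.0
```

```bash
python3 st.py
```

```text
7.025 j [ 1.199  1.063  0.215  0.331  2.025 -2.098] pos [0.2125 0.8456 0.2085] F [-0.3 -0.2 -0.3] w 0.0007266910708840736
toolz [-0.336 -0.057 -0.94 ] tilt 19.9 az -170.4 tooly [-0.903 -0.264  0.338]
```

>>> carry_out(
  rows=[
    [[0.25, 0.97, 0.3], 0],
    [[0.25, 0.97, 0.3], 0],
    [[0.25, 0.97, 0.3], 0],
    [[0.25, 0.97, 0.3], 0],
    [[0.25, 0.97, 0.3], 0],
    [[0.25, 0.97, 0.3], 0],
    [[0.25, 0.97, 0.3], 0],
    [[0.25, 0.97, 0.3], 0],
    [[0.25, 0.97, 0.3], 0],
    [[0.25, 0.97, 0.3], 0],
    [[0.25, 0.97, 0.3], 0],
    [[0.25, 0.97, 0.3], 0],
  ],
)

```text
time_s: 8.52
eef_pos: [0.209, 0.9363, 0.2017]
orientation: [0.017, 0.774, -0.609, -0.171]
ft_force: [-0.6, 0.4, 0.4]
grip_width: 0.0005
grasp_force: 0.0
```

```bash
python3 st.py
```

```text
8.525 j [ 1.223  1.07   0.215  0.344  1.765 -2.074] pos [0.209  0.9363 0.2017] F [-0.6  0.4  0.4] w 0.0005155736040431878
toolz [-0.285  0.183 -0.941] tilt 19.81 az 147.4 tooly [-0.937 -0.258  0.234]
```

>>> carry_out(
  rows=[
    [[0.25, 0.97, 0.3], 0],
    [[0.25, 0.97, 0.3], 0],
    [[0.25, 0.97, 0.3], 0],
    [[0.25, 0.97, 0.3], 0],
    [[0.25, 0.97, 0.3], 0],
    [[0.25, 0.97, 0.3], 0],
    [[0.25, 0.97, 0.3], 0],
    [[0.25, 0.97, 0.3], 0],
    [[0.25, 0.97, 0.3], 0],
    [[0.25, 0.97, 0.3], 0],
    [[0.25, 0.97, 0.3], 0],
    [[0.25, 0.97, 0.3], 0],
    [[0.25, 0.97, 0.3], 0],
    [[0.25, 0.97, 0.3], 0],
    [[0.25, 0.97, 0.3], 0],
    [[0.25, 0.97, 0.3], 0],
  ],
)

```text
time_s: 10.52
eef_pos: [0.2162, 1.0611, 0.2049]
orientation: [-0.134, 0.738, -0.615, -0.243]
ft_force: [-1.5, 1.2, -0.0]
grip_width: 0.0007
grasp_force: 0.0
```

```bash
python3 st.py
```

```text
10.525 j [ 1.254  1.101  0.215  0.352  1.385 -2.056] pos [0.2162 1.0611 0.2049] F [-1.5  1.2 -0. ] w 0.0007308547120872959
toolz [-0.194  0.496 -0.846] tilt 32.2 az 111.3 tooly [-0.973 -0.207  0.101]
```

>>> carry_out(
  rows=[
    [[0.1, -1, 0.1], 0],
    [[0.1, -1, 0.1], 0],
    [[0.1, -1, 0.1], 0],
    [[0.2, -1, 0.1], -0.5],
    [[0.3, -1, 0.1], -1],
    [[0.3, -1, 0.1], -1],
    [[0.3, -1, 0.1], -1],
    [[0.3, -1, 0.1], -1],
    [[0.3, -1, 0.1], -1],
    [[0.3, -1, 0.1], -1],
    [[0.3, -1, 0.1], -1],
    [[0.3, -1, 0.1], -1],
    [[0.3, -1, 0.2], -0.4],
    [[0.3, -1, 0.2], 0],
    [[0.3, -1, 0.2], 0],
    [[0.3, -1, 0.2], 0],
    [[0.3, -1, 0.2], 0],
    [[0.3, -1, 0.2], 0],
  ],
)

```text
time_s: 12.78
eef_pos: [0.3571, 0.5204, 0.2774]
orientation: [0.265, -0.097, 0.956, 0.081]
ft_force: [-0.4, 0.3, -0.5]
grip_width: 0.0008
grasp_force: 0.0
```

```bash
python3 st.py
```

```text
12.775 j [ 1.145  0.178  1.728 -0.495  0.867 -0.374] pos [0.3571 0.5204 0.2774] F [-0.4  0.3 -0.5] w 0.0008086572499922594
toolz [ 0.491  0.206 -0.847] tilt 32.16 az 22.7 tooly [-0.228  0.968  0.103]
```

>>> carry_out(
  rows=[
    [[0.3, -1, 0.2], 0],
    [[0.3, -1, 0.2], 0],
    [[0.3, -1, 0.2], 0],
    [[0.3, -1, 0.1], 0],
    [[0.3, -1, 0.1], 0],
    [[0.3, -1, 0.1], 0],
    [[0.3, -1, 0.1], 0],
    [[0.3, -1, 0.1], 0],
    [[0.4, -1, 0.1], 0],
    [[0.4, -0.8, 0], 0],
    [[0, 0, 0], 0],
  ],
)

```text
time_s: 14.15
eef_pos: [0.4536, 0.2258, 0.3134]
orientation: [0.266, -0.095, 0.956, 0.08]
ft_force: [0.0, 0.4, -0.2]
grip_width: 0.0006
grasp_force: 0.0
```

```bash
python3 st.py && python3 - <<'E'
from h import *
from scipy.spatial.transform import Rotation as R
o=env.get_obs(); q=o["orientation"]; Rm=R.from_quat([q[1],q[2],q[3],q[0]]).as_matrix()
c=env.read_camera("wrist"); s=env.spot_in("wide_unit_cap","wrist")
print([(np.round(d["rect"]).tolist(),round(d["p"],2)) for d in s[:3]])
p=np.load("p.npy"); cx=p[3]; P=U2W(p,[(cx,-.032,.123),(cx+.009,.064,.235),(cx+.009,-.064,.235),(-.116,-.064,.002),(-.114,.001,.05)])
T=np.linalg.inv(c["T_tool_cam"]); t=(P-o["eef_pos"])@Rm; k=t@T[:3,:3].T+T[:3,3]; 
f=f_of(c); th=np.arctan2(np.hypot(k[:,0],k[:,1]),k[:,2]); r=f*th; h=np.hypot(k[:,0],k[:,1])
uv=np.stack([c["cx"]+r*k[:,0]/h,c["cy"]+r*k[:,1]/h],1); print(uv.round(1),t.round(4)[0])
im=c["frame"][:,:,::-1].copy()
for a in uv: cv2.drawMarker(im,tuple(int(round(i)) for i in a),(0,0,255),cv2.MARKER_CROSS,8,1)
cv2.imwrite("pics/w1.png",im); d=env.read_camera("side"); cv2.imwrite("pics/s1.png",cv2.resize(d["frame"][50:300,150:450,::-1],None,fx=2,fy=2))
E
```

```text
14.15 j [ 0.465 -0.116  1.945 -0.058  0.753 -1.273] pos [0.4536 0.2258 0.3134] F [ 0.   0.4 -0.2] w 0.0005548162802628067
toolz [ 0.493  0.203 -0.846] tilt 32.2 az 22.4 tooly [-0.224  0.969  0.102]
[([287.0, 137.0, 67.0, 51.0], 0.98)]
[[297.9 171.5]
 [388.8 244.2]
 [273.7 250.2]
 [272.8  49.8]
 [323.9  64.6]] [ 0.0031 -0.0284  0.2197]
```

View pics/w1.png

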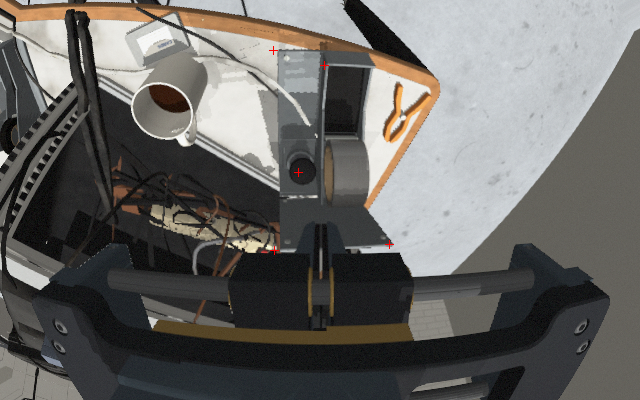

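View pics/s1.png

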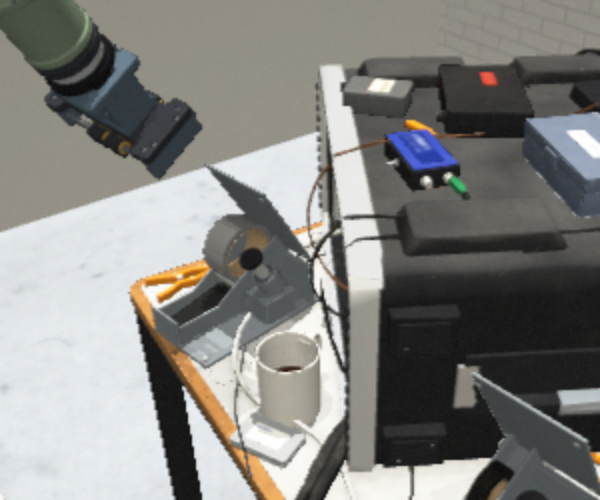

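```bash
python3 - <<'E'
from h import *
from scipy.spatial.transform import Rotation as R
from scipy.optimize import least_squares
o=env.get_obs(); q=o["orientation"]; Rm=R.from_quat([q[1],q[2],q[3],q[0]]).as_matrix()
c=env.read_camera("wrist"); cs,cd=env.read_camera("scene"),env.read_camera("side"); f=f_of(c)
g=cv2.cvtColor(c["frame"],cv2.COLOR_RGB2GRAY)[145:200,278:330]; 
print(f,"side f",f_of(cd)); m=(g<45).astype(np.uint8); n,l,st,ce=cv2.connectedComponentsWithStats(m); print([(s.tolist(),(k+[278,145]).round(1).tolist()) for s,k in zip(st,ce) if s[4]>60][:4])
def pw(P):
    T=np.linalg.inv(c["T_tool_cam"]); t=(P-o["eef_pos"])@Rm; k=t@T[:3,:3].T+T[:3,3]
    h=np.hypot(k[:,0],k[:,1]); r=f*np.arctan2(h,k[:,2]); return np.stack([c["cx"]+r*k[:,0]/h,c["cy"]+r*k[:,1]/h],1)
S=np.array([(257.8,168.2),(245.8,219.4),(231.6,127.6),(262.4,140.6)]);D=np.array([(275.4,179.2),(254,233.4),(253,132.6),(282.6,147.4)])
W=np.array([(303,168),(279,51),(391,243),(278,251)])
def M(p): cx=p[3]; return U2W(p,[(cx,-.032,.123),(-.116,-.064,.002),(cx+.009,.064,.235),(cx+.009,-.064,.235)])
res=lambda p:np.concatenate([(proj(cs,M(p))-S).ravel(),(proj(cd,M(p))-D).ravel(),(pw(M(p))-W).ravel()])
p=least_squares(res,np.load("p.npy"),loss="soft_l1",x_scale=[.1,.1,.3,.05]).x
print(p.round(4),res(p).reshape(3,-1,2).round(1).tolist()); print(M(p).round(4)); np.save("p2.npy",p)
free=lambda P:np.concatenate([(proj(cs,P[None])-S[:1]).ravel(),(proj(cd,P[None])-D[:1]).ravel(),(pw(P[None])-W[:1]).ravel()])
r=least_squares(free,M(p)[0]); print("cap free",r.x.round(4),r.fun.round(1))
C=M(p)[0]; a=p[2]; u=np.array([-.5*np.cos(a),-.5*np.sin(a),.866]); b=np.array([.866*np.cos(a),.866*np.sin(a),.5])
for s in(.12,.03,.005,-.03,-.036): print(s,((C-.004*b+s*u)).round(4),((C-.004*b+s*u-o["eef_pos"])/.03).round(2))
E
```

```text
309.70691628693146 side f 383.4143075082333
[([0, 0, 52, 55, 2266], [304.4, 172.1]), ([9, 13, 28, 27, 580], [300.5, 171.2])]
[ 5.604e-01  2.802e-01  1.382e-01 -2.000e-04] [[[-1.9, -0.7], [-1.0, 0.0], [-1.8, -0.3], [-0.3, 0.5]], [[-1.4, -1.5], [-1.1, -0.2], [-0.8, -1.7], [-1.6, -1.1]], [[-2.2, 4.1], [-1.6, 0.5], [0.3, 2.7], [-0.9, -0.6]]]
[[0.5645 0.2485 0.123 ]
 [0.4543 0.2009 0.002 ]
 [0.5602 0.3448 0.235 ]
 [0.5779 0.218  0.235 ]]
cap free [0.5709 0.2534 0.1092] [-1.   0.9 -0.1  1.  -0.   0.9]
0.12 [0.5017 0.2398 0.2249] [ 1.63  0.41 -2.93]
0.03 [0.5463 0.246  0.147 ] [ 3.11  0.61 -5.53]
0.005 [0.5586 0.2477 0.1253] [ 3.53  0.67 -6.25]
-0.03 [0.576  0.2501 0.095 ] [ 4.11  0.75 -7.26]
-0.036 [0.5789 0.2505 0.0898] [ 4.2   0.76 -7.44]
```

>>> carry_out(
  rows=[
    [[0.4, 0.1, -0.7], 0],
    [[0.4, 0.1, -0.7], 0],
    [[0.4, 0.1, -0.7], 0],
    [[0.4, 0.1, -0.7], 0],
    [[0.4, 0.1, -0.7], 0],
    [[0.4, 0.1, -0.7], 0],
    [[0.4, 0, -0.7], 0],
    [[0.3, 0, -0.6], 0],
    [[0, 0, 0], 0],
  ],
)

```text
time_s: 15.58
eef_pos: [0.5453, 0.2454, 0.146]
orientation: [0.263, -0.097, 0.957, 0.08]
ft_force: [0.9, 0.7, 0.1]
grip_width: 0.0007
grasp_force: 0.0
```

```bash
python3 st.py && python3 - <<'E'
from h import *
from scipy.spatial.transform import Rotation as R
o=env.get_obs(); q=o["orientation"]; Rm=R.from_quat([q[1],q[2],q[3],q[0]]).as_matrix()
c=env.read_camera("wrist"); f=f_of(c)
P=np.array([[.5654,.246,.123],o["eef_pos"]]); T=np.linalg.inv(c["T_tool_cam"]); t=(P-o["eef_pos"])@Rm; k=t@T[:3,:3].T+T[:3,3]
h=np.hypot(k[:,0],k[:,1]); r=f*np.arctan2(h,k[:,2]); uv=np.stack([c["cx"]+r*k[:,0]/h,c["cy"]+r*k[:,1]/h],1); print(uv.round(1),t.round(4))
d=env.read_camera("side")
a=c["frame"][100:300,220:420,::-1]; b=d["frame"][90:240,200:350,::-1]
cv2.imwrite("pics/a2.png",np.hstack([cv2.resize(a,(400,400)),cv2.resize(b,(400,400))]))
E
```

```text
15.575 j [ 0.408  0.202  2.072 -0.022  0.31  -1.346] pos [0.5453 0.2454 0.146 ] F [0.9 0.7 0.1] w 0.0007256271861193201
toolz [ 0.488  0.203 -0.849] tilt 31.91 az 22.6 tooly [-0.228  0.969  0.101]
[[310.4 236.8]
 [319.3 248.4]] [[-0.0051 -0.0064  0.0294]
 [ 0.      0.      0.    ]]
```

View pics/a2.png

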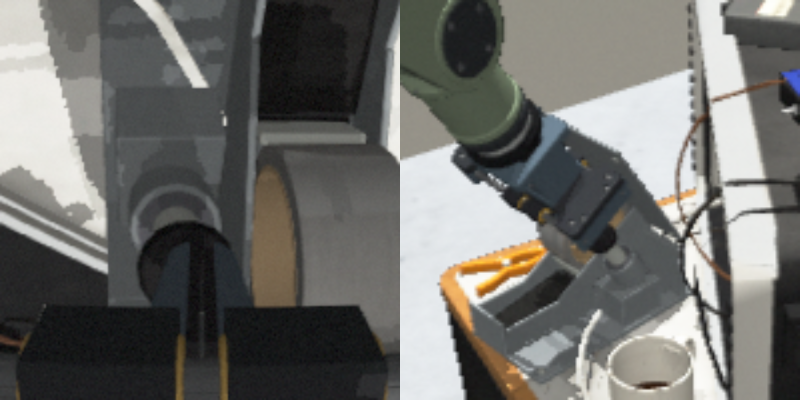

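>>> carry_out(
  rows=[
    [[0.25, 0.03, -0.44], 0],
    [[0.25, 0.03, -0.44], 0],
    [[0.2, 0.03, -0.35], 0],
    [[0.2, 0.03, -0.35], 0],
    [[0, 0, 0], 0],
  ],
)

```text
time_s: 16.3
eef_pos: [0.5737, 0.2489, 0.1001]
orientation: [0.265, -0.097, 0.956, 0.08]
ft_force: [-5.6, -0.2, 9.3]
grip_width: 0.0004
grasp_force: 5.4
```

```bash
python3 st.py
```

```text
16.3 j [ 0.39   0.306  2.078  0.011  0.196 -1.392] pos [0.5737 0.2489 0.1001] F [-5.6 -0.2  9.3] w 0.0004378720456414913
toolz [ 0.491  0.204 -0.847] tilt 32.16 az 22.6 tooly [-0.227  0.969  0.102]
```

>>> carry_out(
  rows=[
    [[0.15, 0.02, -0.26], 0],
    [[0.05, 0.01, -0.09], 0],
    [[0, 0, 0], 0],
  ],
)

```text
time_s: 16.68
eef_pos: [0.5771, 0.2495, 0.0943]
orientation: [0.266, -0.097, 0.956, 0.081]
ft_force: [-35.0, -9.3, 46.6]
grip_width: 0.0005
grasp_force: 28.9
```

```bash
python3 st.py
```

```text
16.675 j [ 0.388  0.319  2.079  0.023  0.179 -1.406] pos [0.5771 0.2495 0.0943] F [-35.   -9.3  46.6] w 0.00046418325844575174
toolz [ 0.493  0.206 -0.845] tilt 32.3 az 22.6 tooly [-0.228  0.968  0.103]
```

>>> carry_out(
  rows=[
    [[0, 0, 0], 0],
    [[0, 0, 0], 0],
    [[0, 0, 0], 0],
    [[0, 0, 0], 0],
  ],
)

```text
time_s: 17.18
eef_pos: [0.5771, 0.2496, 0.0943]
orientation: [0.266, -0.097, 0.956, 0.081]
ft_force: [-35.2, -9.0, 45.0]
grip_width: 0.0001
grasp_force: 28.8
```

```bash
python3 st.py; python3 - <<'E'
from h import *
c=env.read_camera("wrist"); d=env.read_camera("side")
print([(np.round(x["rect"]).tolist(),round(x["p"],2)) for x in env.spot_in("gaffer_roll","side")[:2]])
p=U2W(np.load("p.npy"),[(-.07,.03,.067),(.022,.03,.097)]); print(proj(d,p).round(0))
cv2.imwrite("pics/a3.png",np.hstack([cv2.resize(c["frame"][100:300,220:420,::-1],(400,400)),cv2.resize(d["frame"][90:240,200:350,::-1],(400,400))]))
E
```

```text
17.175 j [ 0.388  0.319  2.079  0.023  0.179 -1.406] pos [0.5771 0.2496 0.0943] F [-35.2  -9.   45. ] w 8.890588792774843e-05
toolz [ 0.493  0.206 -0.845] tilt 32.3 az 22.6 tooly [-0.228  0.968  0.103]
[([382.0, 296.0, 41.0, 18.0], 0.48)]
[[244. 196.]
 [268. 175.]]
```

View pics/a3.png

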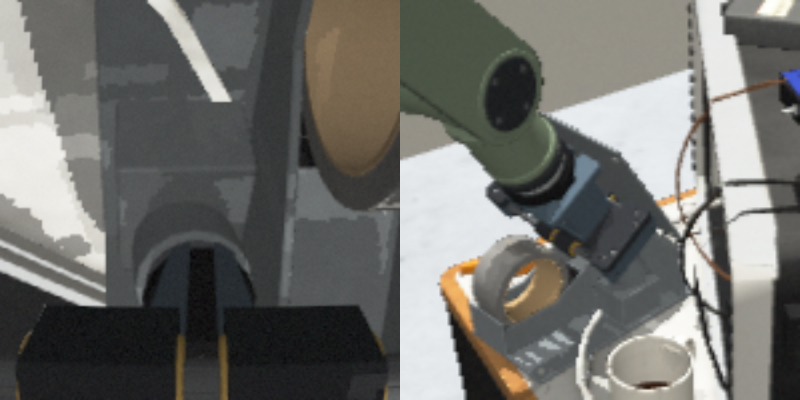

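>>> carry_out(
  rows=[
    [[-0.2, -0.03, 0.35], 0],
    [[-0.3, -0.04, 0.52], 0],
    [[-0.4, -0.05, 0.7], 0],
    [[-0.45, -0.07, 0.8], 0],
    [[-0.45, -0.07, 0.8], 0],
    [[-0.45, -0.07, 0.8], 0],
    [[-0.45, -0.07, 0.8], 0],
    [[-0.45, -0.07, 0.8], 0],
    [[-0.45, -0.07, 0.8], 0],
    [[-0.45, -0.07, 0.8], 0],
    [[0, 0, 0], 0],
    [[0, 0, 0], 0],
    [[0, 0, 0], 0],
    [[0, 0, 0], 0],
  ],
)

```text
time_s: 19.08
eef_pos: [0.4576, 0.2311, 0.3038]
orientation: [0.264, -0.097, 0.956, 0.08]
ft_force: [0.3, 0.7, 0.1]
grip_width: 0.0004
grasp_force: 0.0
```

```bash
python3 st.py; python3 - <<'E'
from h import *
c=env.read_camera("wrist"); d=env.read_camera("side")
cv2.imwrite("pics/a4.png",np.hstack([cv2.resize(c["frame"][20:220,220:420,::-1],(400,400)),cv2.resize(d["frame"][90:290,200:400,::-1],(400,400))]))
E
```

```text
19.075 j [ 0.473 -0.098  1.952 -0.063  0.731 -1.264] pos [0.4576 0.2311 0.3038] F [0.3 0.7 0.1] w 0.0003681706682875889
toolz [ 0.489  0.203 -0.848] tilt 32.0 az 22.5 tooly [-0.227  0.969  0.101]
```

View pics/a4.png

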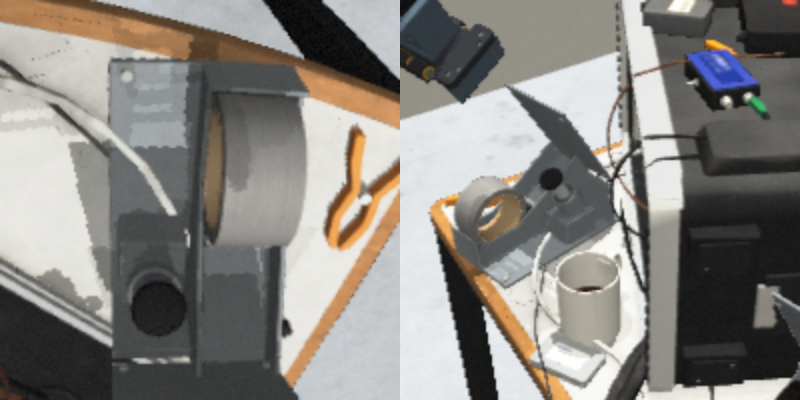

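The roll sits on edge in the tray against the lip (wrist crop, about (250,170)). The cap is back up (side crop, about (552,180)), and the mug and card case look unmoved. I'm handing it in.

```bash
python3 -c "
from workcell import env
print(env.job_done())"
```

```text
the job is handed in; nothing more can be done
None
```

I pressed the wide unit's cap down to its stop and held it there. In the last pictures the gaffer roll rests on edge in the tray, the cap is back up, the mug and card case look unmoved and the arm is clear; I handed the job in at about 19 s with no verdict returned.

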